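Weigh-sort antenna pods and shut the test bay

TASK

The antenna pods in the blue tray look alike, but some were built without their ballast slug and weigh less than half as much as the good ones; feel each one's weight as you lift it. Stand every heavy pod upright inside the open-topped test bay and put every light one in the orange rework tray, leaving the bottle, dish and screwdriver alone. When all are sorted, push the bay's yellow door shut until it clicks past its catch and is fully home.

Things in the scene. Friction and masses are not known exactly. Their poses are not given: they have to be found in the camera images.
- pod_a: black antenna pod, standing; 50 mm flange 12 mm high, then a straight 40 mm round body up to 56 mm, red ring, and a 12 mm brass stub to 78 mm. Origin at the centre of its underside, z up through the stub. Heavy (about 0.45 kg) or light (about 0.13 kg), each +-15 %; looks do not tell. May be absent
- pod_b: black antenna pod, standing; 50 mm flange 12 mm high, then a straight 40 mm round body up to 56 mm, red ring, and a 12 mm brass stub to 78 mm. Origin at the centre of its underside, z up through the stub. Heavy (about 0.45 kg) or light (about 0.13 kg), each +-15 %; looks do not tell. May be absent
- pod_c: black antenna pod, standing; 50 mm flange 12 mm high, then a straight 40 mm round body up to 56 mm, red ring, and a 12 mm brass stub to 78 mm. Origin at the centre of its underside, z up through the stub. Heavy (about 0.45 kg) or light (about 0.13 kg), each +-15 %; looks do not tell. May be absent
- pod_d: black antenna pod, standing; 50 mm flange 12 mm high, then a straight 40 mm round body up to 56 mm, red ring, and a 12 mm brass stub to 78 mm. Origin at the centre of its underside, z up through the stub. Heavy (about 0.45 kg) or light (about 0.13 kg), each +-15 %; looks do not tell. May be absent
- pod_e: black antenna pod, standing; 50 mm flange 12 mm high, then a straight 40 mm round body up to 56 mm, red ring, and a 12 mm brass stub to 78 mm. Origin at the centre of its underside, z up through the stub. Heavy (about 0.45 kg) or light (about 0.13 kg), each +-15 %; looks do not tell. May be absent
- pod_f: black antenna pod, standing; 50 mm flange 12 mm high, then a straight 40 mm round body up to 56 mm, red ring, and a 12 mm brass stub to 78 mm. Origin at the centre of its underside, z up through the stub. Heavy (about 0.45 kg) or light (about 0.13 kg), each +-15 %; looks do not tell. May be absent
- in_tray: blue incoming tray, where the pods stand in two rows of three places along its x axis, about 80 mm apart, some places empty; fixed shallow tray, 260 mm (x) by 160 mm (y), 5 mm floor, rim 16 mm high and 6 mm thick; origin at the centre of its underside
- rework_tray: orange rework tray, empty; fixed shallow tray, 260 mm (x) by 160 mm (y), 5 mm floor, rim 16 mm high and 6 mm thick; origin at the centre of its underside
- bay: fixed open-topped test bay with pale aluminium walls, inside 200 by 200 mm, dark steel floor 6 mm above its origin, walls 6 mm thick and 70 mm high on the +x, +y and -y sides, the door on its -x side. Origin at the centre of its underside, x pointing away from the door
- bay_door (a joint): angle of the bay's yellow door about an upright hinge at the bay's -x, -y corner; 0 = shut and home, grows as it swings out towards the bay's -x side (at 0 the door runs along the bay's +y from the hinge). It stays where it is left; a sprung ball catch at its free end resists from about 0.08 rad and pulls it home below 0.03 (about 6 N at the free end)
- bay_door_hinge (a point): point on the door's hinge axis, 39 mm up, at (-106, -106) mm in the bay's frame
- bay_door_push (a point): point on the door's outer face, 150 mm from the hinge and 45 mm up; push here. The door is 204 mm wide, 8 mm thick, from 8 to 70 mm high, with a black ridge 12 mm proud on its outer face 195 to 207 mm from the hinge. The point's x axis points squarely into the door from outside
- water: clear water bottle with green label, 60 mm across, 190 mm tall; origin under its centre; leave alone
- dish: white dish, 90 mm across, 28 mm high; origin under its centre; leave alone
- driver: screwdriver lying flat; leave alone

How it is judged:
By the outcome, as a careful person would: the job done as asked, in the order asked, and still so for the second after the job is handed in, with the robot touching nothing.
Of pod_a, pod_b, pod_c, pod_d, pod_e, pod_f only 4 to 6 are there at a start; the rules pass over those that are not, and their reading is None.
At some moment in a run one of pod_a, pod_b, pod_c, pod_d, pod_e, pod_f may be knocked a few centimetres aside while the robot is not near it.
It also fails if it takes over 210 s, if anything falls off the work surface, if the arm or the gripper's body presses on something with over 40 N, if the wrist force passes 120 N, or if a joint passes its speed limit or range.

ROBOT

A 6-joint arm with a two-finger parallel gripper is mounted at the origin on the work surface. World frame = base frame: x ahead of the robot, y to its left, z up, the work surface at z = 0. Lengths are in mm, angles in rad, forces in N, time in s.
With the tool pointing down it reaches from about 350 to 950 mm from the base axis. Payload 17.4 kg.
Tool frame: the origin (TCP) lies at the very end of the fingers, on their centre line; the grasp point (between the pads) lies 19 mm behind it; z points along the fingers, y is the line along which they close (so a half turn about z gives the same grasp; the last joint's range is limited). The gripper opens to 93 mm and grips with 3 to 60 N. Pads are 15 mm wide; open, the fingers measure 128 mm over their backs; the gripper's body (75 mm by 188 mm) begins 65 mm behind the grasp point.
Start: joints at [-1.214, 0.116, 1.442, -0, 1.584, -0.038], TCP at [259.612, -623.084, 218.646] pointing down, gripper open.
Joint ranges: [-2.83, 2.83], [-0.83, 2.19], [0.07, 2.5], [-1.14, 4.28], [0.01, 3], [-2.97, 2.97]. Speed limits (rad/s): [1.89, 1.89, 2.22, 3.14, 3.14, 3.14].

INTERFACE

Orientations are given as a unit quaternion [w, x, y, z].
In Python, from bench import ctrl gives the robot as it stands.
- The arm moves only by the tool servo_tool, never from a script. Its argument "rows" is a list of rows, each a list of 2 entries, a list of its own where there are three numbers: the shift along the tool's x, y, z scaled (see below), then the turn about the tool's z scaled (see below). A call has 1 to 5 rows; each row shifts and turns the commanded pose from where the row before left it, along the tool's axes as they then stand; what a row does not reach is not made up. The controller multiplies each number of a shift by 0.06 m and each number of a turn by 0.1 rad. A row lasts 1/8 s, in which the tool goes at most 62.5 mm and 10.7 degrees, less where a joint would pass 70% of its speed; a pose out of reach is approached as far as the arm can. A call with a number of a shift or a turn outside -1 to 1 is refused whole. A call with a gripper value outside its range is refused whole. "jaw" is the opening, from 0 (shut) to 1 (fully open), set as the call begins (left out, the last holds). The fingers move at their own pace and stop on an object; "force" is the grip in N (left out, the last holds). Time passes only in rows, so rows that do not move let the fingers close. It gives the time, the measured TCP pose, the force, the opening and the grip force at its end, in the units of the state.
- ctrl.observe(): the state, without advancing time (a new reading comes with each control period).
- ctrl.camera(name): name is "scene" or "side" or "wrist"; returns (picture, depth): 420x560x3 uint8, red, green, blue; 420x560 float32, mm along the optical axis (not along the pixel's ray), 0 where there is no reading.
- ctrl.camera_params(name): a dict with "fx", "fy", "cx", "cy" (pixels), "distortion" ([k1, k2, p1, p2, k3] as OpenCV has them; the pictures are not rectified), "extrinsics" (4x4, takes a point from world to camera coordinates). Camera axes: x right, y up, looking along -z (the intrinsics and any distortion apply to the point x, -y, -z); pixel columns grow to the right and rows downward; lengths in mm; the calibration is good to about 2 mm. A picture is of the moment at which its call begins: read the wrist's pose just before it. camera_params takes no time and is no camera call; for the wrist camera it gives the pose at the moment of the call.
- ctrl.job_done(): hands the job in; it is judged then, once.
Trained networks look in the newest picture that a camera, given by its name, has taken for a name from the list of things; names that differ only in an ending like _2 or _b are one class to them, and where a whole thing is asked for, a point or a joint stands for the part that bears it (a point fixed in the world has none). Each returns a list of dicts, best first, with "confidence" (0 to 1); they miss things now and then, are a little off and sometimes report something else, mostly with a low value. They report only what shows in the picture. A call takes as long as a camera call.
- ctrl.look_for(query, camera): "at" ([x, y, z] in mm, in the coordinates of the camera as it stood for that picture, good to about 4 mm: the middle of the surface that is visible of it).
- ctrl.masks_of(query, camera): "mask" (420x560 bool, what is visible of it).
- ctrl.mark_of(query, camera): "at" ([x, y, z] in mm, in the coordinates of the camera as it stood for that picture, good to about 4 mm: a listed point, or the origin of a listed thing).
The state is a dict: "t": time; "joint_pos": joint angles; "dq": joint speeds; "joint_torque": joint torques, N m; "eef_pos": TCP position; "eef_rot": TCP orientation; "ft_force": force on the tool from outside, world axes, zero at the start; "torque": the same for the moment, N m; "finger_gap": finger opening in mm; "grasp_force": force on a finger pad.
Only numpy, scipy, OpenCV 4.12 (cv2) and the standard library are available. Lean on these libraries where they do the work, as an engineer would, in place of code of your own. Each camera call takes 0.05 s, during which the arm holds its last target. There are 200 camera calls.

## Working session

There is one attempt and no reset: what is moved stays moved. The work goes in short steps, Python scripts to look and compute and a tool call to move; the robot and the scene stay as the last step left them, time stands still between calls to the robot, and variables do not carry over. Pictures are saved under pics/ and viewed, at most 14 in all, crops included, and the job is handed in when it is done.

Besides the shell and the picture viewer there is one more tool, called after "Emit:" by a JSON object that holds its "api" and its "payload". servo_tool: Moves the arm, as the interface text tells. Shifts and turns lie within -1 to 1; 1 stands for 0.06 m of shift or 0.1 rad of turn. Its arguments: {"type":"object","properties":{"rows":{"type":"array","items":{"type":"array"}},"jaw":{"type":"number"},"force":{"type":"number"}},"required":["rows"]}

```bash
ls; mkdir -p pics; cat > h.py <<'E'
import numpy as np, cv2
from bench import ctrl
def w(p,cam):
    E=np.array(ctrl.camera_params(cam)["extrinsics"]); return (np.linalg.inv(E)@np.append(p,1))[:3]
def save(cam,n):
    im,d=ctrl.camera(cam); cv2.imwrite(f"pics/{n}.png",im[:,:,::-1]); return im,d
E
python3 - <<'E'
from h import *
np.set_printoptions(precision=1,suppress=True)
s=ctrl.observe(); print(s)
for c in ("scene","side"):
    save(c,c+"0")
    for q in ("pod_a","in_tray","rework_tray","bay","bay_door_hinge","bay_door_push","water","dish","driver"):
        for r in ctrl.mark_of(q,c): print(c,q,round(r["confidence"],2),w(r["at"],c))
E
```

```text
pics
{'t': 0.0, 'joint_pos': array([-1.2,  0.1,  1.4,  0. ,  1.6, -0. ]), 'dq': array([ 0., -0.,  0.,  0.,  0.,  0.]), 'joint_torque': array([  0. , -72.1, -62.3,   0.1,   0. ,  -0. ]), 'eef_pos': array([ 259.5, -622.9,  217.9]), 'eef_rot': array([-0. ,  1. ,  0.2, -0. ]), 'ft_force': array([-0.4, -0.1, -0.6]), 'torque': array([-0. ,  0.1, -0. ]), 'grasp_force': 0.0, 'finger_gap': 92.90903014407128}
scene pod_a 0.92 [500.   57.9   7.5]
scene pod_a 0.87 [477.1 -14.    6.9]
scene pod_a 0.73 [660.5   7.2   4.7]
scene pod_a 0.67 [555.8 -38.8   8.4]
scene in_tray 0.72 [567.1  -4.5  -0. ]
scene in_tray 0.7 [422.  242.9  45.3]
scene rework_tray 0.67 [ 539.4 -248.4   -1.2]
scene bay 0.84 [579.2 297.5  -3.4]
scene bay_door_push 0.82 [420.8 242.   46.2]
scene water 0.89 [ 778.7 -163.3   -2. ]
scene dish 0.92 [769.3 -52.7  -1.2]
scene dish 0.7 [567.6  -3.5   0.5]
scene driver 0.64 [786.3 135.7   1.3]
side pod_a 0.97 [637.4 -69.    5.1]
side pod_a 0.91 [553.1 -40.7   6.3]
side pod_a 0.88 [661.    8.7   2.9]
side pod_a 0.75 [480.3 -15.6  -1.4]
side pod_a 0.69 [504.   53.4   3. ]
side in_tray 0.61 [566.3  -9.4  -1.9]
side in_tray 0.59 [582.3 299.3   0.6]
side rework_tray 0.85 [ 535.9 -248.8    0.2]
side bay 0.74 [582.8 295.    0.4]
side bay_door_hinge 0.56 [536.9 151.8  42. ]
side bay_door_hinge 0.53 [424.4 238.   46.2]
side bay_door_push 0.73 [426.4 242.   45.7]
side water 0.56 [ 774.5 -164.1   -0.8]
side dish 0.71 [771.  -52.2   0.5]
side driver 0.63 [786.4 132.7  -1.7]
```

View pics/scene0.png

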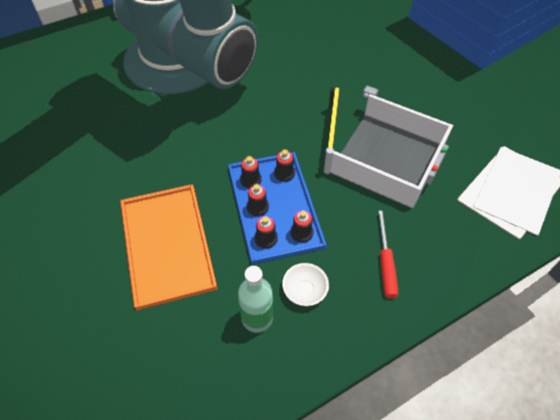

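View pics/side0.png

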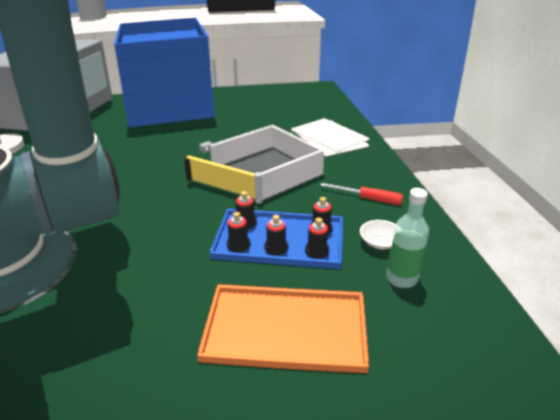

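```bash
cat >> h.py <<'E'
from scipy.spatial.transform import Rotation as R
def cloud(cam,mask,d):
    P=ctrl.camera_params(cam); K=np.array([[P["fx"],0,P["cx"]],[0,P["fy"],P["cy"]],[0,0,1]])
    v,u=np.nonzero(mask&(d>0)); z=d[v,u]
    n=cv2.undistortPoints(np.c_[u,v].astype(float)[:,None],K,np.array(P["distortion"]))[:,0]
    C=np.c_[n[:,0]*z,-n[:,1]*z,-z,np.ones(len(z))]
    return (C@np.linalg.inv(np.array(P["extrinsics"])).T)[:,:3]
def Rt():
    q=ctrl.observe()["eef_rot"]; return R.from_quat([q[1],q[2],q[3],q[0]])
def to(x,y,z,s=None):
    "tool-frame shift in scaled units to reach target"
    s=s or ctrl.observe(); return Rt().inv().apply(np.array([x,y,z])-s["eef_pos"])/60
E
python3 - <<'E'
from h import *
np.set_printoptions(precision=2,suppress=True)
print(Rt().as_matrix())
for c in ("scene","side"):
    im,d=ctrl.camera(c)
    for q,lo,hi in (("in_tray",8,20),("rework_tray",8,20),("bay",62,76),("bay_door_push",55,76)):
        for m in ctrl.masks_of(q,c)[:2]:
            X=cloud(c,m["mask"],d); T=X[(X[:,2]>lo)&(X[:,2]<hi)]
            if len(T)>20: print(c,q,round(m["confidence"],2),len(T),cv2.minAreaRect(T[:,:2].astype(np.float32)),T[T[:,0].argmin()],T[T[:,0].argmax()])
E
```

```text
[[ 0.92  0.38 -0.  ]
 [ 0.38 -0.92 -0.  ]
 [-0.    0.   -1.  ]]
scene in_tray 0.57 1209 ((566.0737915039062, -3.9869384765625), (160.99569702148438, 264.5589599609375), 73.41902160644531) [419.38 -33.13  11.71] [713.88  30.14  16.66]
scene in_tray 0.23 714 ((771.5365600585938, -53.119415283203125), (74.88094329833984, 75.19247436523438), 27.720657348632812) [733.66 -36.08  19.92] [809.48 -51.34  19.88]
scene rework_tray 0.77 1428 ((538.111328125, -249.04217529296875), (159.8260040283203, 265.06219482421875), 75.70539093017578) [ 391.58 -289.08   10.5 ] [ 684.78 -205.04   13.46]
scene bay 0.67 1465 ((543.6810302734375, 288.0042724609375), (311.1131896972656, 248.4077911376953), 32.332767486572266) [372.36 272.49  68.84] [724.15 259.26  64.82]
scene bay_door_push 0.82 240 ((450.74920654296875, 217.17079162597656), (19.828676223754883, 192.70068359375), 51.40279769897461) [375.31 267.42  70.26] [529.92 161.91  69.3 ]
scene bay_door_push 0.66 204 ((557.492919921875, -41.95751953125), (36.76634216308594, 33.65300750732422), 67.49651336669922) [539.69 -47.87  64.88] [575.42 -38.85  58.14]

[... 161 characters left out ...]
6  16.38]
side in_tray 0.17 180 ((630.7362060546875, -72.85700988769531), (37.55824279785156, 48.12843322753906), 77.50505065917969) [608.53 -72.42   9.07] [657.23 -64.53  16.71]
side rework_tray 0.76 2294 ((537.5309448242188, -252.29507446289062), (162.6186981201172, 260.7313537597656), 75.58460235595703) [ 393.45 -297.37   11.94] [ 680.68 -213.41   16.24]
side bay 0.67 1039 ((543.4805297851562, 284.8250427246094), (310.9088134765625, 246.03604125976562), 32.64495849609375) [371.51 265.08  66.39] [724.98 257.74  62.35]
side bay_door_push 0.79 506 ((460.7115478515625, 213.6920166015625), (22.530256271362305, 201.2871551513672), 55.06327819824219) [375.32 262.36  56.33] [536.77 146.82  67.42]
```

Emit:
{"api": "servo_tool", "payload": {"rows": [[[0,0,0],-0.575],[[0,0,0],-0.575],[[0.68,-0.59,0],0],[[0.68,-0.59,0],0],[[0.68,-0.59,0.1],0]], "jaw": 1, "force": 25}}

```text
t: 2.12
eef_pos: [315.0, -469.3, 212.9]
eef_rot: [0.0, 0.968, 0.252, 0.0]
ft_force: [0.9, -1.4, 1.1]
finger_gap: 92.9
grasp_force: 0.0
```

Emit:
{"api": "servo_tool", "payload": {"rows": [[[0.68,-0.59,0.1],0],[[0.68,-0.59,0.1],0],[[0.68,-0.59,0.1],0],[[0.68,-0.59,0.1],0],[[0.68,-0.59,0.1],0]]}}

```text
t: 2.75
eef_pos: [406.6, -215.0, 182.7]
eef_rot: [0.0, 0.968, 0.252, 0.0]
ft_force: [0.9, -0.8, -0.2]
finger_gap: 92.8
grasp_force: 0.0
```

Emit:
{"api": "servo_tool", "payload": {"rows": [[[0.68,-0.59,0.1],0],[[0.68,-0.59,0.1],0],[[0.68,-0.59,0.1],0],[[0.68,-0.59,0.1],0],[[0,0,0],0]]}}

```text
t: 3.38
eef_pos: [480.0, -10.5, 158.2]
eef_rot: [-0.0, 0.967, 0.254, -0.0]
ft_force: [-0.4, -0.7, -0.3]
finger_gap: 92.8
grasp_force: 0.0
```

```bash
cat >> h.py <<'E'
BAY=np.array([581,297.]);BY=0.51
def bay(x,y):
    c,s=np.cos(BY),np.sin(BY); return BAY+[c*x-s*y,s*x+c*y]
def pods():
    out=[]
    for c in ("scene","side"):
        ctrl.camera(c)
        for r in ctrl.mark_of("pod_a",c):
            if r["confidence"]>.35: out.append((c,round(r["confidence"],2),w(r["at"],c).round()))
    return sorted(out,key=lambda o:o[2][1])
E
python3 - <<'E'
from h import *
np.set_printoptions(precision=3,suppress=True)
s=ctrl.observe();print(s["t"],s["eef_pos"],s["ft_force"]);print(Rt().as_matrix())
for p in pods(): print(p)
print(to(479,-15,31))
E
```

```text
3.375 [479.999 -10.549 158.175] [-0.393 -0.67  -0.278]
[[ 0.871  0.492 -0.001]
 [ 0.492 -0.871  0.001]
 [-0.    -0.001 -1.   ]]
('side', 0.72, array([637., -66.,   4.]))
('scene', 0.87, array([631., -63.,   7.]))
('side', 0.87, array([553., -43.,   5.]))
('scene', 0.98, array([555., -42.,   7.]))
('scene', 0.81, array([478., -18.,   6.]))
('side', 0.88, array([477., -16.,   1.]))
('side', 0.58, array([659.,   5.,   3.]))
('scene', 0.82, array([662.,   9.,   8.]))
('side', 0.69, array([504.,  56.,   4.]))
[-0.015  0.007  2.131]
```

Emit:
{"api": "servo_tool", "payload": {"rows": [[[-0.03,0.03,0.6],0],[[0,0,0.6],0],[[0,0,0.6],0],[[0,0,0.38],0],[[0,0,0],0]]}}

```text
t: 4.2
eef_pos: [477.9, -16.8, 26.7]
eef_rot: [-0.0, 0.968, 0.251, -0.001]
ft_force: [0.4, -0.3, 0.5]
finger_gap: 92.9
grasp_force: 0.0
```

Emit:
{"api": "servo_tool", "payload": {"rows": [[[0,0,0],0],[[0,0,0],0],[[0,0,0],0],[[0,0,0],0]], "jaw": 0}}

```text
t: 4.7
eef_pos: [479.1, -15.8, 28.2]
eef_rot: [0.0, 0.968, 0.252, 0.0]
ft_force: [0.7, 0.2, -0.1]
finger_gap: 57.7
grasp_force: 0.0
```

Emit:
{"api": "servo_tool", "payload": {"rows": [[[0,0,-0.5],0],[[0,0,-0.8],0],[[0,0,-0.8],0],[[0,0,0],0],[[0,0,0],0]]}}

```text
t: 5.32
eef_pos: [478.8, -15.8, 153.2]
eef_rot: [-0.0, 0.968, 0.252, -0.0]
ft_force: [0.8, -0.8, -0.5]
finger_gap: 7.3
grasp_force: 0.0
```

Emit:
{"api": "servo_tool", "payload": {"rows": [[[0,0,0],0],[[0,0,0],0]]}}

```text
t: 5.58
eef_pos: [478.6, -15.8, 152.9]
eef_rot: [-0.0, 0.968, 0.252, -0.001]
ft_force: [-0.6, 0.7, -0.8]
finger_gap: 0.5
grasp_force: 0.0
```

Emit:
{"api": "servo_tool", "payload": {"rows": [[[0,0,0],0],[[0,0,0],0],[[0,0,0],0],[[0,0,0],0],[[0,0,0],0]], "jaw": 0.8}}

```text
t: 6.2
eef_pos: [479.0, -15.8, 153.9]
eef_rot: [-0.0, 0.968, 0.252, 0.0]
ft_force: [-0.7, -0.9, -0.6]
finger_gap: 45.5
grasp_force: 0.0
```

Emit:
{"api": "servo_tool", "payload": {"rows": [[[0,0,0],0],[[0,0,0],0],[[0,0,0],0],[[0,0,0],0]]}}

```text
t: 6.7
eef_pos: [478.9, -15.8, 153.8]
eef_rot: [0.0, 0.968, 0.252, -0.0]
ft_force: [0.0, 0.0, 0.0]
finger_gap: 74.3
grasp_force: 0.0
```

```bash
python3 - <<'E'
from h import *
for p in pods(): print(p)
print(to(478,-16,31)); save("side","side1")
E
```

```text
('side', 0.8, array([636., -66.,   4.]))
('scene', 0.88, array([632., -64.,   9.]))
('side', 0.91, array([554., -42.,   5.]))
('scene', 0.69, array([553., -39.,   5.]))
('side', 0.75, array([480., -19.,   3.]))
('scene', 0.63, array([480., -16.,   8.]))
('side', 0.87, array([660.,   7.,   5.]))
('scene', 0.95, array([658.,   8.,   6.]))
('scene', 0.78, array([500.,  61.,   9.]))
[-0.01513956 -0.00534981  2.04752099]
```

View pics/side1.png

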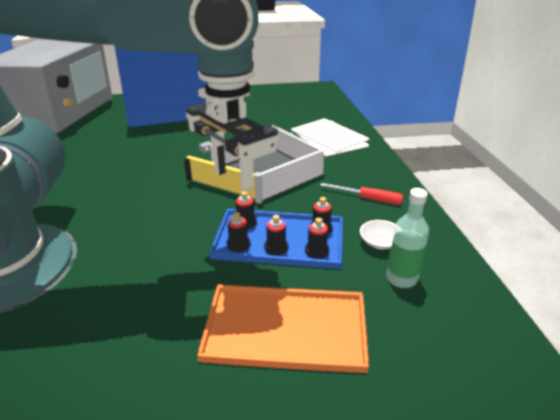

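Nothing was disturbed: all five pods still stand in the tray (front-left one at about (238,232)). The fingers are just slow, so I'll retry with a longer close.

Emit:
{"api": "servo_tool", "payload": {"rows": [[[0,0,0.6],0],[[0,0,0.6],0],[[0,0,0.6],0],[[0,0,0.3],0],[[0,0,0],0]]}}

```text
t: 7.58
eef_pos: [478.6, -15.8, 27.3]
eef_rot: [-0.0, 0.968, 0.252, -0.001]
ft_force: [-0.5, 0.3, 0.5]
finger_gap: 74.2
grasp_force: 0.0
```

Emit:
{"api": "servo_tool", "payload": {"rows": [[[0,0,0],0],[[0,0,0],0],[[0,0,0],0],[[0,0,0],0],[[0,0,0],0]], "jaw": 0}}

```text
t: 8.2
eef_pos: [479.2, -15.9, 28.3]
eef_rot: [0.0, 0.968, 0.252, 0.0]
ft_force: [-0.9, -1.6, 4.6]
finger_gap: 39.3
grasp_force: 25.0
```

Emit:
{"api": "servo_tool", "payload": {"rows": [[[0,0,0],0],[[0,0,0],0],[[0,0,0],0]]}}

```text
t: 8.57
eef_pos: [479.2, -15.9, 28.2]
eef_rot: [0.0, 0.968, 0.252, 0.0]
ft_force: [-0.3, -0.6, 6.0]
finger_gap: 39.6
grasp_force: 25.0
```

Emit:
{"api": "servo_tool", "payload": {"rows": [[[0,0,-0.5],0],[[0,0,-0.8],0],[[0,0,-0.8],0],[[0,0,0],0],[[0,0,0],0]]}}

```text
t: 9.2
eef_pos: [478.6, -15.8, 152.7]
eef_rot: [-0.0, 0.968, 0.252, -0.001]
ft_force: [0.0, 0.2, -2.9]
finger_gap: 39.7
grasp_force: 25.0
```

Emit:
{"api": "servo_tool", "payload": {"rows": [[[0,0,0],0],[[0,0,0],0]]}}

```text
t: 9.45
eef_pos: [478.6, -15.8, 152.7]
eef_rot: [-0.0, 0.968, 0.252, -0.001]
ft_force: [1.0, -0.3, -1.9]
finger_gap: 39.6
grasp_force: 25.0
```

Emit:
{"api": "servo_tool", "payload": {"rows": [[[0,0,0],0]]}}

```text
t: 9.57
eef_pos: [478.8, -15.8, 153.4]
eef_rot: [-0.0, 0.968, 0.252, -0.0]
ft_force: [-0.8, 0.2, -0.9]
finger_gap: 39.6
grasp_force: 25.0
```

```bash
cat >> h.py <<'E'
def slots():
    s=ctrl.observe(); print(s["t"],s["eef_pos"].round(1),s["ft_force"].round(2),s["finger_gap"],s["grasp_force"])
    for y in(-45,45):
        for x in (60,0,-60):
            p=bay(x,y); print("bay",x,y,p.round(1),to(*p,140,s=s).round(2))
    a=np.radians(-14.4)
    for x in (-70,0,70):
        for y in (-35,35):
            p=np.array([538,-250])+[np.cos(a)*x-np.sin(a)*y,np.sin(a)*x+np.cos(a)*y]
            print("rw",x,y,p.round(1),to(*p,140,s=s).round(2))
E
python3 -c "
from h import *
for i in range(5):
  ctrl.camera('wrist');print(ctrl.observe()['ft_force'])
slots()"
```

```text
[ 0.30089559  0.45325726 -0.43386285]
[ 0.14093304  0.29283927 -1.01114708]
[ 0.86587597  0.58378605 -1.10284443]
[ 0.18749897  0.2923125  -1.8262795 ]
[-0.24700682  0.22443714 -0.99064003]
9.825 [479.  -15.8 153.8] [-0.25  0.22 -0.99] 39.43733273416306 24.99969184398651
bay 60 -45 [655.3 287. ] [ 5.03 -2.97  0.23]
bay 0 -45 [603.  257.7] [ 4.03 -2.97  0.23]
bay -60 -45 [550.6 228.4] [ 3.03 -2.97  0.23]
bay 60 45 [611.4 365.6] [ 5.03 -4.47  0.23]
bay 0 45 [559.  336.3] [ 4.03 -4.47  0.23]
bay -60 45 [506.7 307. ] [ 3.03 -4.47  0.23]
rw -70 -35 [ 461.5 -266.5] [-2.29  3.5   0.23]
rw -70 35 [ 478.9 -198.7] [-1.49  2.66  0.23]
rw 0 -35 [ 529.3 -283.9] [-1.45  4.31  0.23]
rw 0 35 [ 546.7 -216.1] [-0.64  3.46  0.23]
rw 70 -35 [ 597.1 -301.3] [-0.6   5.11  0.23]
rw 70 35 [ 614.5 -233.5] [0.2  4.27 0.23]
```

Mean force is about -1.1 N, so this one is light. It goes to the rework tray.

Emit:
{"api": "servo_tool", "payload": {"rows": [[[-0.37,0.665,0],0],[[-0.37,0.665,0],0],[[-0.37,0.665,0],0],[[-0.38,0.665,0],0],[[0,0,0.4],0]]}}

```text
t: 10.45
eef_pos: [479.2, -201.6, 130.9]
eef_rot: [0.001, 0.968, 0.251, 0.001]
ft_force: [0.2, 1.9, -2.0]
finger_gap: 39.5
grasp_force: 25.0
```

Emit:
{"api": "servo_tool", "payload": {"rows": [[[0,0,0.6],0],[[0,0,0.6],0],[[0,0,0.3],0],[[0,0,0.16],0],[[0,0,0],0]]}}

```text
t: 11.08
eef_pos: [479.0, -198.8, 30.6]
eef_rot: [0.0, 0.968, 0.252, 0.0]
ft_force: [-0.3, 0.6, -1.6]
finger_gap: 39.5
grasp_force: 25.0
```

Emit:
{"api": "servo_tool", "payload": {"rows": [[[0,0,0],0],[[0,0,0],0],[[0,0,0],0],[[0,0,0],0],[[0,0,0],0]], "jaw": 0.8}}

```text
t: 11.7
eef_pos: [478.8, -198.8, 30.3]
eef_rot: [0.0, 0.968, 0.252, 0.0]
ft_force: [-0.2, 0.4, -1.0]
finger_gap: 74.4
grasp_force: 0.0
```

Emit:
{"api": "servo_tool", "payload": {"rows": [[[0,0,-0.5],0],[[0,0,-0.8],0],[[0,0,-0.8],0],[[0,0,0],0],[[0,0,0],0]]}}

```text
t: 12.32
eef_pos: [478.6, -198.6, 155.6]
eef_rot: [-0.0, 0.968, 0.252, -0.0]
ft_force: [-1.1, -0.4, -0.7]
finger_gap: 74.7
grasp_force: 0.0
```

```bash
python3 - <<'E'
from h import *
s=ctrl.observe();print(s["t"],s["eef_pos"],s["ft_force"])
for p in pods(): print(p,to(*p[2][:2],28).round(2))
E
```

```text
12.325 [ 478.60278389 -198.64702575  155.55655009] [-1.06937002 -0.37352989 -0.70987335]
('side', 0.65, array([ 478., -198.,   -2.])) [ 0.   -0.01  2.12]
('scene', 0.85, array([ 479., -193.,    5.])) [ 0.06 -0.07  2.12]
('side', 0.61, array([634., -64.,   3.])) [ 3.36 -0.69  2.11]
('scene', 0.84, array([631., -62.,   7.])) [ 3.33 -0.74  2.11]
('side', 0.79, array([553., -42.,   6.])) [ 2.36 -1.67  2.12]
('scene', 0.55, array([555., -41.,   7.])) [ 2.4  -1.67  2.12]
('scene', 0.94, array([660.,   8.,   4.])) [ 4.32 -1.53  2.11]
('side', 0.46, array([503.,  57.,  -1.])) [ 2.44 -3.51  2.12]
('scene', 0.69, array([502.,  60.,   9.])) [ 2.45 -3.57  2.12]
```

Emit:
{"api": "servo_tool", "payload": {"rows": [[[0.84,-0.18,0],0],[[0.84,-0.18,0],0],[[0.84,-0.18,0],0],[[0.84,-0.18,0],0],[[0,0,0.3],0]]}}

```text
t: 13.15
eef_pos: [635.5, -60.5, 137.6]
eef_rot: [-0.0, 0.967, 0.253, 0.0]
ft_force: [0.1, -0.2, 0.1]
finger_gap: 75.0
grasp_force: 0.0
```

Emit:
{"api": "servo_tool", "payload": {"rows": [[[0,0,0.6],0],[[0,0,0.6],0],[[0,0,0.4],0],[[0,0,0.22],0],[[0,0,0],0]]}}

```text
t: 13.78
eef_pos: [633.0, -62.9, 28.1]
eef_rot: [-0.0, 0.968, 0.252, -0.001]
ft_force: [-0.4, 0.5, -0.3]
finger_gap: 74.4
grasp_force: 0.0
```

Emit:
{"api": "servo_tool", "payload": {"rows": [[[0,0,0],0],[[0,0,0],0],[[0,0,0],0],[[0,0,0],0],[[0,0,0],0]], "jaw": 0}}

```text
t: 14.4
eef_pos: [633.8, -62.7, 29.4]
eef_rot: [0.0, 0.968, 0.252, 0.0]
ft_force: [-0.5, -0.1, 4.1]
finger_gap: 39.9
grasp_force: 25.0
```

Emit:
{"api": "servo_tool", "payload": {"rows": [[[0,0,0],0],[[0,0,-0.5],0],[[0,0,-0.8],0],[[0,0,-0.8],0],[[0,0,0],0]]}}

```text
t: 15.02
eef_pos: [635.0, -62.8, 159.1]
eef_rot: [0.001, 0.968, 0.252, 0.003]
ft_force: [-0.4, -0.0, -1.9]
finger_gap: 39.8
grasp_force: 25.0
```

Emit:
{"api": "servo_tool", "payload": {"rows": [[[0,0,0],0],[[0,0,0],0]]}}

```text
t: 15.28
eef_pos: [633.0, -62.6, 153.1]
eef_rot: [-0.001, 0.968, 0.252, -0.001]
ft_force: [-0.9, 0.6, -0.2]
finger_gap: 39.7
grasp_force: 25.0
```

```bash
python3 -c "
from h import *
for i in range(3):
  ctrl.camera('wrist');print(ctrl.observe()['ft_force'])
slots()"
```

```text
[-0.16491698  1.18937495 -1.06956576]
[-0.13129131 -1.20572744 -0.31581689]
[ 1.07636647 -0.12949677 -1.83442956]
15.425 [633.4 -62.6 153.9] [ 1.08 -0.13 -1.83] 39.615268721010644 24.999715089797974
bay 60 -45 [655.3 287. ] [ 3.16 -4.91  0.23]
bay 0 -45 [603.  257.7] [ 2.16 -4.91  0.23]
bay -60 -45 [550.6 228.4] [ 1.16 -4.91  0.23]
bay 60 45 [611.4 365.6] [ 3.16 -6.41  0.23]
bay 0 45 [559.  336.3] [ 2.16 -6.41  0.24]
bay -60 45 [506.7 307. ] [ 1.16 -6.41  0.24]
rw -70 -35 [ 461.5 -266.5] [-4.16  1.57  0.24]
rw -70 35 [ 478.9 -198.7] [-3.35  0.72  0.24]
rw 0 -35 [ 529.3 -283.9] [-3.31  2.37  0.23]
rw 0 35 [ 546.7 -216.1] [-2.51  1.53  0.23]
rw 70 -35 [ 597.1 -301.3] [-2.47  3.18  0.23]
rw 70 35 [ 614.5 -233.5] [-1.66  2.33  0.23]
```

Light again. It goes in at rework (70,35).

Emit:
{"api": "servo_tool", "payload": {"rows": [[[-0.42,0.58,0],0],[[-0.42,0.58,0],0],[[-0.42,0.58,0],0],[[-0.4,0.59,0],0],[[0,0,0.4],0]]}}

```text
t: 16.05
eef_pos: [615.1, -236.2, 131.9]
eef_rot: [0.001, 0.968, 0.251, 0.001]
ft_force: [0.8, -0.4, -1.4]
finger_gap: 39.6
grasp_force: 25.0
```

Emit:
{"api": "servo_tool", "payload": {"rows": [[[0,0,0.6],0],[[0,0,0.6],0],[[0,0,0.3],0],[[0,0,0.16],0],[[0,0,0],0]]}}

```text
t: 16.68
eef_pos: [615.2, -233.3, 31.7]
eef_rot: [0.0, 0.968, 0.252, 0.0]
ft_force: [0.1, -0.5, -0.6]
finger_gap: 39.8
grasp_force: 25.0
```

Emit:
{"api": "servo_tool", "payload": {"rows": [[[0,0,0],0],[[0,0,0],0],[[0,0,0],0],[[0,0,0],0],[[0,0,0],0]], "jaw": 0.8}}

```text
t: 17.3
eef_pos: [615.0, -233.3, 31.5]
eef_rot: [0.0, 0.968, 0.252, 0.0]
ft_force: [-0.4, 0.7, 0.2]
finger_gap: 74.2
grasp_force: 0.0
```

Emit:
{"api": "servo_tool", "payload": {"rows": [[[0,0,-0.5],0],[[0,0,-0.8],0],[[0,0,-0.8],0],[[0,0,0],0],[[0,0,0],0]]}}

```text
t: 17.92
eef_pos: [614.7, -233.2, 156.7]
eef_rot: [-0.0, 0.968, 0.252, -0.0]
ft_force: [-0.6, 0.6, -0.6]
finger_gap: 74.4
grasp_force: 0.0
```

```bash
python3 - <<'E'
from h import *
s=ctrl.observe();print(s["t"],s["eef_pos"],s["ft_force"])
for p in pods(): print(p,to(*p[2][:2],28).round(2))
E
```

```text
17.925 [ 614.74963737 -233.21925175  156.68985407] [-0.58727996  0.5684283  -0.6081907 ]
('scene', 0.8, array([ 615., -234.,    4.])) [0.   0.02 2.13]
('side', 0.73, array([ 618., -234.,    4.])) [0.05 0.04 2.13]
('scene', 0.64, array([ 477., -197.,    7.])) [-1.71 -1.64  2.14]
('side', 0.68, array([ 478., -197.,    1.])) [-1.69 -1.63  2.14]
('scene', 0.57, array([553., -42.,   4.])) [ 0.66 -3.28  2.14]
('side', 0.93, array([552., -40.,   4.])) [ 0.66 -3.32  2.14]
('scene', 0.93, array([659.,   8.,   8.])) [ 2.61 -3.14  2.14]
('side', 0.96, array([505.,  56.,   1.])) [ 0.76 -5.09  2.14]
('scene', 0.91, array([500.,  59.,   9.])) [ 0.71 -5.18  2.14]
```

Next is P5 at (660,7).

Emit:
{"api": "servo_tool", "payload": {"rows": [[[0.65,-0.78,0],0],[[0.65,-0.78,0],0],[[0.65,-0.78,0],0],[[0.65,-0.78,0],0],[[0,0,0.3],0]]}}

```text
t: 18.75
eef_pos: [660.5, 9.9, 139.6]
eef_rot: [-0.0, 0.967, 0.254, 0.001]
ft_force: [0.2, -0.7, 0.4]
finger_gap: 74.7
grasp_force: 0.0
```

Emit:
{"api": "servo_tool", "payload": {"rows": [[[0,0,0.6],0],[[0,0,0.6],0],[[0,0,0.4],0],[[0,0,0.24],0],[[0,0,0],0]]}}

```text
t: 19.38
eef_pos: [659.2, 5.8, 27.9]
eef_rot: [-0.0, 0.968, 0.252, -0.001]
ft_force: [0.1, 0.5, 0.4]
finger_gap: 74.2
grasp_force: 0.0
```

Emit:
{"api": "servo_tool", "payload": {"rows": [[[0,0,0],0],[[0,0,0],0],[[0,0,0],0],[[0,0,0],0],[[0,0,0],0]], "jaw": 0}}

```text
t: 20.0
eef_pos: [659.9, 6.4, 29.5]
eef_rot: [-0.0, 0.968, 0.252, 0.0]
ft_force: [-1.9, 2.1, 4.0]
finger_gap: 39.4
grasp_force: 25.0
```

Emit:
{"api": "servo_tool", "payload": {"rows": [[[0,0,0],0],[[0,0,-0.5],0],[[0,0,-0.8],0],[[0,0,-0.8],0],[[0,0,0],0]]}}

```text
t: 20.62
eef_pos: [661.1, 6.1, 158.8]
eef_rot: [0.001, 0.968, 0.252, 0.003]
ft_force: [0.3, 0.4, -5.9]
finger_gap: 39.9
grasp_force: 25.0
```

Emit:
{"api": "servo_tool", "payload": {"rows": [[[0,0,0],0],[[0,0,0],0]]}}

```text
t: 20.88
eef_pos: [659.0, 6.2, 152.6]
eef_rot: [-0.0, 0.968, 0.252, -0.002]
ft_force: [0.8, -0.0, -5.7]
finger_gap: 39.7
grasp_force: 25.0
```

```bash
python3 -c "
from h import *
for i in range(3):
  ctrl.camera('wrist');print(ctrl.observe()['ft_force'])
slots()"
```

```text
[ 0.32022355  0.21818951 -4.9545733 ]
[-0.05017675  0.34842269 -5.52175396]
[-0.35070862 -1.16558483 -5.31374109]
21.025 [659.4   6.2 153.7] [-0.35 -1.17 -5.31] 39.6558195425608 24.998953342437744
bay 60 -45 [655.3 287. ] [ 2.22 -4.12  0.23]
bay 0 -45 [603.  257.7] [ 1.22 -4.12  0.23]
bay -60 -45 [550.6 228.4] [ 0.22 -4.12  0.23]
bay 60 45 [611.4 365.6] [ 2.22 -5.62  0.23]
bay 0 45 [559.  336.3] [ 1.22 -5.62  0.23]
bay -60 45 [506.7 307. ] [ 0.22 -5.62  0.23]
rw -70 -35 [ 461.5 -266.5] [-5.1   2.36  0.23]
rw -70 35 [ 478.9 -198.7] [-4.29  1.51  0.23]
rw 0 -35 [ 529.3 -283.9] [-4.25  3.16  0.23]
rw 0 35 [ 546.7 -216.1] [-3.45  2.32  0.23]
rw 70 -35 [ 597.1 -301.3] [-3.41  3.97  0.23]
rw 70 35 [ 614.5 -233.5] [-2.6   3.12  0.23]
```

P5 reads about -5.2 N, so it is heavy. It goes to the bay.

Emit:
{"api": "servo_tool", "payload": {"rows": [[[0.34,-0.92,0],0],[[0.34,-0.92,0],0],[[0.34,-0.92,0],0],[[0.34,-0.92,0],0],[[0.34,-0.92,0],0]]}}

```text
t: 21.65
eef_pos: [613.5, 298.7, 154.6]
eef_rot: [0.0, 0.968, 0.252, -0.0]
ft_force: [1.8, -0.2, -4.4]
finger_gap: 39.8
grasp_force: 25.0
```

Emit:
{"api": "servo_tool", "payload": {"rows": [[[0.35,-0.94,0],0],[[0,0,0],0],[[0,0,0],0]]}}

```text
t: 22.02
eef_pos: [604.8, 356.3, 154.4]
eef_rot: [0.0, 0.968, 0.252, -0.0]
ft_force: [0.7, 0.6, -5.4]
finger_gap: 39.7
grasp_force: 25.0
```

```bash
python3 - <<'E'
from h import *
print(to(*bay(50,40),31.5)); save("scene","scene2")
E
```

```text
[0.00699828 0.00212956 2.04819231]
```

View pics/scene2.png

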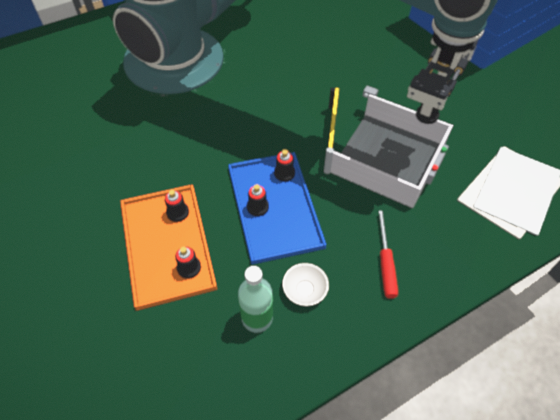

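The pod hangs over the bay's far corner (pixel 428,115, parallax as expected). Two light pods stand in the orange tray at (176,205) and (187,260). Lowering.

Emit:
{"api": "servo_tool", "payload": {"rows": [[[0,0,0.6],0],[[0,0,0.6],0],[[0,0,0.5],0],[[0,0,0.34],0],[[0,0,0],0]]}}

```text
t: 22.7
eef_pos: [604.8, 355.5, 31.7]
eef_rot: [0.0, 0.968, 0.252, -0.001]
ft_force: [1.1, -0.7, -4.7]
finger_gap: 39.7
grasp_force: 25.0
```

Emit:
{"api": "servo_tool", "payload": {"rows": [[[0,0,0],0],[[0,0,0],0],[[0,0,0],0]], "jaw": 0.6}}

```text
t: 23.08
eef_pos: [605.3, 356.6, 33.8]
eef_rot: [-0.0, 0.968, 0.252, 0.001]
ft_force: [-0.3, -1.0, 0.4]
finger_gap: 55.4
grasp_force: 0.0
```

Emit:
{"api": "servo_tool", "payload": {"rows": [[[0,0,0],0],[[0,0,-0.5],0],[[0,0,-0.8],0],[[0,0,-0.8],0],[[0,0,0],0]]}}

```text
t: 23.7
eef_pos: [606.3, 357.1, 163.7]
eef_rot: [-0.001, 0.968, 0.252, 0.003]
ft_force: [0.4, 0.3, -0.6]
finger_gap: 55.5
grasp_force: 0.0
```

```bash
python3 - <<'E'
from h import *
s=ctrl.observe();print(s["t"],s["eef_pos"],s["ft_force"])
for p in pods(): print(p,to(*p[2][:2],28).round(2))
E
```

```text
23.7 [606.25338028 357.13089824 163.66109783] [ 0.37097666  0.30308994 -0.55579623]
('side', 0.86, array([ 615., -238.,    2.])) [-4.67  8.73  2.16]
('scene', 0.7, array([ 613., -233.,    5.])) [-4.66  8.64  2.16]
('side', 0.76, array([ 477., -198.,   -3.])) [-6.36  7.02  2.16]
('scene', 0.78, array([ 478., -195.,    6.])) [-6.32  6.99  2.16]
('side', 0.66, array([552., -45.,   3.])) [-4.02  5.41  2.16]
('side', 0.56, array([502.,  56.,   3.])) [-3.93  3.53  2.16]
('scene', 0.8, array([502.,  57.,   4.])) [-3.92  3.52  2.16]
('side', 0.54, array([581., 297.,  -2.])) [-0.82  0.67  2.15]
('side', 0.66, array([607., 354.,   5.])) [0.02 0.05 2.15]
('scene', 0.67, array([607., 357.,   9.])) [0.05 0.01 2.15]
```

Emit:
{"api": "servo_tool", "payload": {"rows": [[[-0.65,0.59,0],0],[[-0.65,0.59,0],0],[[-0.65,0.59,0],0],[[-0.65,0.59,0],0],[[-0.65,0.59,0],0]], "jaw": 0.8}}

```text
t: 24.52
eef_pos: [519.9, 105.2, 157.2]
eef_rot: [-0.0, 0.968, 0.252, -0.001]
ft_force: [-0.3, 0.1, -0.1]
finger_gap: 74.4
grasp_force: 0.0
```

Emit:
{"api": "servo_tool", "payload": {"rows": [[[-0.67,0.58,0],0],[[0,0,0.6],0],[[0,0,0.6],0],[[0,0,0.6],0],[[0,0,0.33],0]]}}

```text
t: 25.15
eef_pos: [501.7, 56.6, 28.1]
eef_rot: [-0.0, 0.968, 0.252, -0.002]
ft_force: [0.6, 0.7, 0.3]
finger_gap: 74.2
grasp_force: 0.0
```

Emit:
{"api": "servo_tool", "payload": {"rows": [[[0,0,0],0],[[0,0,0],0],[[0,0,0],0],[[0,0,0],0],[[0,0,0],0]], "jaw": 0}}

```text
t: 25.78
eef_pos: [503.4, 56.9, 31.7]
eef_rot: [-0.0, 0.968, 0.252, 0.001]
ft_force: [-1.6, 2.2, 6.0]
finger_gap: 40.0
grasp_force: 25.0
```

Emit:
{"api": "servo_tool", "payload": {"rows": [[[0,0,0],0],[[0,0,-0.5],0],[[0,0,-0.8],0],[[0,0,-0.8],0],[[0,0,0],0]]}}

```text
t: 26.4
eef_pos: [504.3, 56.8, 160.4]
eef_rot: [0.001, 0.968, 0.252, 0.003]
ft_force: [0.8, -0.2, -5.8]
finger_gap: 39.3
grasp_force: 25.0
```

Emit:
{"api": "servo_tool", "payload": {"rows": [[[0,0,0],0],[[0,0,0],0]]}}

```text
t: 26.65
eef_pos: [502.3, 56.7, 155.0]
eef_rot: [-0.0, 0.968, 0.252, -0.001]
ft_force: [-0.4, -0.2, -4.8]
finger_gap: 39.7
grasp_force: 25.0
```

```bash
python3 -c "
from h import *
for i in range(3):
  ctrl.camera('wrist');print(ctrl.observe()['ft_force'])
slots()
print(to(*bay(50,-40),31.5))"
```

```text
[-0.64961858 -0.54871443 -4.9730692 ]
[-0.26084429  0.24531222 -4.06447957]
[-0.80548962  0.50776224 -4.94907492]
26.8 [502.6  56.7 155.8] [-0.81  0.51 -4.95] 39.689769948762404 24.99915450811386
bay 60 -45 [655.3 287. ] [ 4.09 -2.11  0.26]
bay 0 -45 [603.  257.7] [ 3.09 -2.11  0.26]
bay -60 -45 [550.6 228.4] [ 2.09 -2.11  0.26]
bay 60 45 [611.4 365.6] [ 4.09 -3.61  0.26]
bay 0 45 [559.  336.3] [ 3.09 -3.61  0.26]
bay -60 45 [506.7 307. ] [ 2.09 -3.61  0.26]
rw -70 -35 [ 461.5 -266.5] [-3.23  4.37  0.26]
rw -70 35 [ 478.9 -198.7] [-2.42  3.52  0.26]
rw 0 -35 [ 529.3 -283.9] [-2.38  5.17  0.26]
rw 0 35 [ 546.7 -216.1] [-1.58  4.33  0.26]
rw 70 -35 [ 597.1 -301.3] [-1.54  5.98  0.26]
rw 70 35 [ 614.5 -233.5] [-0.73  5.13  0.26]
[ 3.93080809 -2.19054714  2.06691331]
```

Emit:
{"api": "servo_tool", "payload": {"rows": [[[0.78,-0.44,0],0],[[0.78,-0.44,0],0],[[0.78,-0.44,0],0],[[0.78,-0.44,0],0],[[0.8,-0.43,0],0]]}}

```text
t: 27.42
eef_pos: [644.8, 287.8, 156.0]
eef_rot: [0.0, 0.968, 0.252, -0.0]
ft_force: [-0.6, -1.2, -3.8]
finger_gap: 39.8
grasp_force: 25.0
```

Emit:
{"api": "servo_tool", "payload": {"rows": [[[0,0,0],0],[[0,0,0.6],0],[[0,0,0.6],0],[[0,0,0.5],0],[[0,0,0.33],0]]}}

```text
t: 28.05
eef_pos: [643.4, 285.4, 33.1]
eef_rot: [0.0, 0.968, 0.252, -0.001]
ft_force: [0.4, -0.2, -4.2]
finger_gap: 40.0
grasp_force: 25.0
```

Emit:
{"api": "servo_tool", "payload": {"rows": [[[0,0,0],0],[[0,0,0],0]]}}

```text
t: 28.3
eef_pos: [644.6, 286.2, 36.3]
eef_rot: [-0.0, 0.968, 0.252, 0.001]
ft_force: [1.1, 0.5, -3.9]
finger_gap: 40.0
grasp_force: 25.0
```

Emit:
{"api": "servo_tool", "payload": {"rows": [[[0,0,0],0],[[0,0,0],0],[[0,0,0],0]], "jaw": 0.6}}

```text
t: 28.68
eef_pos: [644.4, 286.3, 35.7]
eef_rot: [-0.0, 0.968, 0.252, 0.0]
ft_force: [-0.4, 0.2, -0.3]
finger_gap: 55.6
grasp_force: 0.0
```

Emit:
{"api": "servo_tool", "payload": {"rows": [[[0,0,0],0],[[0,0,-0.5],0],[[0,0,-0.8],0],[[0,0,-0.8],0],[[0,0,0],0]]}}

```text
t: 29.3
eef_pos: [645.5, 286.8, 166.0]
eef_rot: [-0.0, 0.968, 0.252, 0.003]
ft_force: [-0.3, 0.7, -0.0]
finger_gap: 56.0
grasp_force: 0.0
```

```bash
python3 - <<'E'
from h import *
s=ctrl.observe();print(s["t"],s["eef_pos"],s["ft_force"])
for p in pods(): print(p,to(*p[2][:2],28).round(2))
E
```

```text
29.3 [645.54988227 286.78985375 165.98748732] [-0.25354048  0.74723358 -0.00353049]
('side', 0.81, array([ 615., -236.,    2.])) [-4.66  7.36  2.2 ]
('scene', 0.88, array([ 615., -233.,    5.])) [-4.63  7.32  2.2 ]
('scene', 0.57, array([ 480., -199.,    5.])) [-6.32  5.72  2.2 ]
('side', 0.57, array([ 478., -198.,   -0.])) [-6.34  5.69  2.2 ]
('side', 0.74, array([552., -44.,   8.])) [-4.01  4.06  2.2 ]
('scene', 0.64, array([553., -39.,   6.])) [-3.96  3.99  2.2 ]
('side', 0.63, array([645., 285.,   9.])) [0.02 0.03 2.19]
('scene', 0.59, array([645., 287.,  11.])) [ 0.03 -0.    2.19]
('scene', 0.6, array([605., 354.,   8.])) [-0.01 -1.3   2.19]
('side', 0.84, array([604., 357.,   5.])) [ 0.   -1.36  2.19]
```

Last one, at (553,-41).

Emit:
{"api": "servo_tool", "payload": {"rows": [[[-0.67,0.67,0],0],[[-0.67,0.67,0],0],[[-0.67,0.67,0],0],[[-0.67,0.67,0],0],[[-0.67,0.67,0],0]], "jaw": 0.8}}

```text
t: 30.12
eef_pos: [565.6, 11.1, 159.6]
eef_rot: [-0.0, 0.968, 0.252, -0.001]
ft_force: [0.9, -0.4, 0.5]
finger_gap: 74.3
grasp_force: 0.0
```

Emit:
{"api": "servo_tool", "payload": {"rows": [[[-0.64,0.67,0],0],[[0,0,0.6],0],[[0,0,0.6],0],[[0,0,0.6],0],[[0,0,0.38],0]]}}

```text
t: 30.75
eef_pos: [551.4, -41.1, 27.0]
eef_rot: [-0.001, 0.968, 0.252, -0.002]
ft_force: [-1.0, -0.1, 0.3]
finger_gap: 74.3
grasp_force: 0.0
```

Emit:
{"api": "servo_tool", "payload": {"rows": [[[0,0,0],0],[[0,0,0],0],[[0,0,0],0],[[0,0,0],0],[[0,0,0],0]], "jaw": 0}}

```text
t: 31.38
eef_pos: [553.3, -41.2, 31.1]
eef_rot: [0.0, 0.968, 0.252, 0.001]
ft_force: [-0.6, -1.5, 5.3]
finger_gap: 39.4
grasp_force: 25.0
```

Emit:
{"api": "servo_tool", "payload": {"rows": [[[0,0,0],0],[[0,0,-0.5],0],[[0,0,-0.8],0],[[0,0,-0.8],0],[[0,0,0],0]]}}

```text
t: 32.0
eef_pos: [554.2, -41.3, 159.9]
eef_rot: [0.001, 0.968, 0.252, 0.002]
ft_force: [-0.4, -0.9, -5.3]
finger_gap: 39.8
grasp_force: 25.0
```

Emit:
{"api": "servo_tool", "payload": {"rows": [[[0,0,0],0],[[0,0,0],0]]}}

```text
t: 32.25
eef_pos: [552.2, -41.1, 154.3]
eef_rot: [-0.001, 0.968, 0.252, -0.001]
ft_force: [-0.5, -0.3, -5.2]
finger_gap: 39.7
grasp_force: 25.0
```

```bash
python3 -c "
from h import *
for i in range(3):
  ctrl.camera('wrist');print(ctrl.observe()['ft_force'])
slots()
print(to(*bay(-25,0),31.5))"
```

```text
[ 0.11942493  0.79787953 -4.90353795]
[ 0.23878928  0.12359578 -4.69549999]
[ 0.56389045 -0.09020458 -3.8187896 ]
32.4 [552.6 -41.1 155.1] [ 0.56 -0.09 -3.82] 39.46209404726185 24.999260008335114
bay 60 -45 [655.3 287. ] [ 4.16 -3.94  0.25]
bay 0 -45 [603.  257.7] [ 3.16 -3.94  0.25]
bay -60 -45 [550.6 228.4] [ 2.16 -3.94  0.25]
bay 60 45 [611.4 365.6] [ 4.16 -5.44  0.25]
bay 0 45 [559.  336.3] [ 3.16 -5.44  0.25]
bay -60 45 [506.7 307. ] [ 2.16 -5.44  0.25]
rw -70 -35 [ 461.5 -266.5] [-3.16  2.54  0.25]
rw -70 35 [ 478.9 -198.7] [-2.35  1.69  0.25]
rw 0 -35 [ 529.3 -283.9] [-2.31  3.34  0.25]
rw 0 35 [ 546.7 -216.1] [-1.51  2.5   0.25]
rw 70 -35 [ 597.1 -301.3] [-1.47  4.15  0.25]
rw 70 35 [ 614.5 -233.5] [-0.66  3.3   0.25]
[ 2.74987708 -4.68466452  2.06122077]
```

Emit:
{"api": "servo_tool", "payload": {"rows": [[[0.46,-0.78,0],0],[[0.46,-0.78,0],0],[[0.46,-0.78,0],0],[[0.46,-0.78,0],0],[[0.46,-0.78,0],0]]}}

```text
t: 33.02
eef_pos: [558.9, 232.2, 155.8]
eef_rot: [0.0, 0.968, 0.252, -0.0]
ft_force: [0.5, 0.5, -4.2]
finger_gap: 39.7
grasp_force: 25.0
```

Emit:
{"api": "servo_tool", "payload": {"rows": [[[0.45,-0.78,0],0],[[0,0,0.6],0],[[0,0,0.6],0],[[0,0,0.5],0],[[0,0,0.32],0]]}}

```text
t: 33.65
eef_pos: [559.3, 284.2, 33.0]
eef_rot: [0.0, 0.968, 0.252, -0.001]
ft_force: [-0.1, -0.1, -5.4]
finger_gap: 39.7
grasp_force: 25.0
```

Emit:
{"api": "servo_tool", "payload": {"rows": [[[0,0,0],0],[[0,0,0],0]]}}

```text
t: 33.9
eef_pos: [560.4, 284.7, 36.2]
eef_rot: [-0.0, 0.968, 0.252, 0.001]
ft_force: [0.1, -0.1, -3.9]
finger_gap: 39.4
grasp_force: 25.0
```

Emit:
{"api": "servo_tool", "payload": {"rows": [[[0,0,0],0],[[0,0,0],0],[[0,0,0],0]], "jaw": 0.6}}

```text
t: 34.28
eef_pos: [560.2, 284.5, 35.6]
eef_rot: [-0.0, 0.968, 0.252, 0.0]
ft_force: [-0.8, 0.6, -0.7]
finger_gap: 55.9
grasp_force: 0.0
```

Emit:
{"api": "servo_tool", "payload": {"rows": [[[0,0,0],0],[[0,0,-0.5],0],[[0,0,-0.8],0],[[0,0,-0.8],0],[[0,0,0],0]]}}

```text
t: 34.9
eef_pos: [561.3, 285.1, 165.5]
eef_rot: [-0.001, 0.968, 0.252, 0.003]
ft_force: [-0.3, 0.5, -1.4]
finger_gap: 56.1
grasp_force: 0.0
```

Emit:
{"api": "servo_tool", "payload": {"rows": [[[-0.8,0.5,0],0],[[-0.8,0.5,0],0],[[-0.8,0.5,0],0],[[0,0,0],0],[[0,0,0],0]], "jaw": 0}}

```text
t: 35.52
eef_pos: [478.2, 135.8, 160.7]
eef_rot: [-0.0, 0.968, 0.252, -0.0]
ft_force: [-0.3, 0.2, 0.6]
finger_gap: 10.2
grasp_force: 0.0
```

```bash
python3 - <<'E'
from h import *
s=ctrl.observe();print(s["t"],s["eef_pos"],s["ft_force"])
for p in pods(): print(p)
save("scene","scene3"); im,d=save("side","side3")
for c in("scene","side"):
    im,d=ctrl.camera(c)
    for r in ctrl.mark_of("bay_door_push",c): print(r["confidence"],w(r["at"],c))
    for m in ctrl.masks_of("bay_door_push",c)[:1]:
        X=cloud(c,m["mask"],d); T=X[(X[:,2]>64)&(X[:,2]<76)]
        v=cv2.fitLine(T[:,:2].astype(np.float32),cv2.DIST_HUBER,0,.01,.01).ravel(); print(len(T),v,np.arctan2(v[1],v[0]))
E
```

```text
35.525 [478.24857518 135.76167648 160.67937216] [-0.32596807  0.19714949  0.60938335]
('side', 0.94, array([ 618., -235.,    5.]))
('scene', 0.67, array([ 614., -233.,    4.]))
('scene', 0.65, array([ 479., -198.,    2.]))
('side', 0.75, array([ 480., -196.,   -1.]))
('scene', 0.71, array([646., 286.,  10.]))
('side', 0.71, array([559., 286.,   5.]))
('side', 0.65, array([649., 287.,   3.]))
('side', 0.93, array([608., 354.,   6.]))
('scene', 0.69, array([607., 357.,   7.]))
0.56 [420.46466186 239.96403115  46.92754822]
232 [  0.79265904  -0.60966516 458.1857     217.97523   ] -0.6556381
0.59 [422.90907725 237.95849355  44.93771946]
269 [  0.7841955   -0.62051386 460.87875    212.36955   ] -0.66939783
```

View pics/scene3.png

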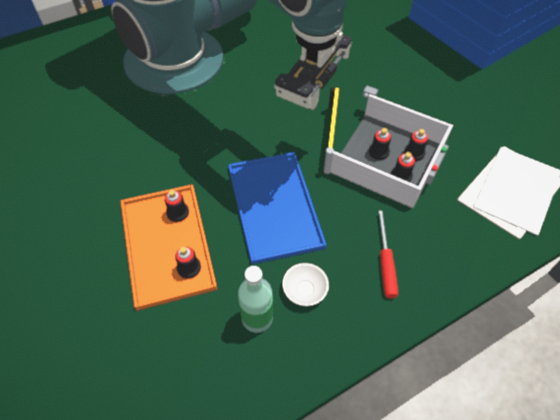

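All three heavy pods stand in the bay (pixels (382,140), (418,140), (406,160)), both light ones are in the orange tray, and the blue tray is empty. Now the door.

```bash
python3 - <<'E'
from h import *
print(to(*bay(-205,32),42))
E
```

```text
[-0.6087396  -2.04260987  1.98372441]
```

Emit:
{"api": "servo_tool", "payload": {"rows": [[[-0.2,-0.68,0],0],[[-0.2,-0.68,0],0],[[-0.2,-0.68,0],0],[[0,0,0.5],0],[[0,0,0.5],0]]}}

```text
t: 36.75
eef_pos: [386.8, 225.4, 100.7]
eef_rot: [-0.0, 0.968, 0.253, 0.001]
ft_force: [0.0, 0.4, 0.5]
finger_gap: 0.3
grasp_force: 0.0
```

Emit:
{"api": "servo_tool", "payload": {"rows": [[[0,0,0.5],0],[[0,0,0.48],0],[[0,0,0],0],[[0,0,0],0]]}}

```text
t: 37.25
eef_pos: [387.5, 225.1, 43.5]
eef_rot: [-0.0, 0.968, 0.252, 0.001]
ft_force: [-0.6, -0.2, -0.1]
finger_gap: 0.4
grasp_force: 0.0
```

```bash
python3 - <<'E'
from h import *
s=ctrl.observe();print(s)
print(to(*bay(-205,32),42),to(*bay(-117.5,32),42)); save("side","side4")
E
```

```text
{'t': 37.25, 'joint_pos': array([ 4.69412226e-01, -2.96161965e-01,  2.11541267e+00,  3.28165684e-05,
        1.32122141e+00,  1.53043452e+00]), 'dq': array([ 1.68759880e-03, -7.34130436e-03, -8.43411277e-03,  7.45877057e-06,
       -1.93405121e-03, -4.87827904e-04]), 'joint_torque': array([ 7.47984013e-03, -3.19610345e+01, -5.65053034e+01,  1.73255947e-02,
       -9.26294457e-02,  9.52393953e-05]), 'eef_pos': array([387.47673036, 225.14207131,  43.49348607]), 'eef_rot': array([-1.34810490e-04,  9.67692657e-01,  2.52132123e-01,  5.44044508e-04]), 'ft_force': array([-0.5799223 , -0.2067467 , -0.14338018]), 'torque': array([-0.06765585,  0.00266137, -0.00441302]), 'grasp_force': 0.0, 'finger_gap': 0.43943570719234104}
[-0.01709922 -0.0039956   0.02487223] [ 1.44123316 -0.00433694  0.02650689]
```

View pics/side4.png

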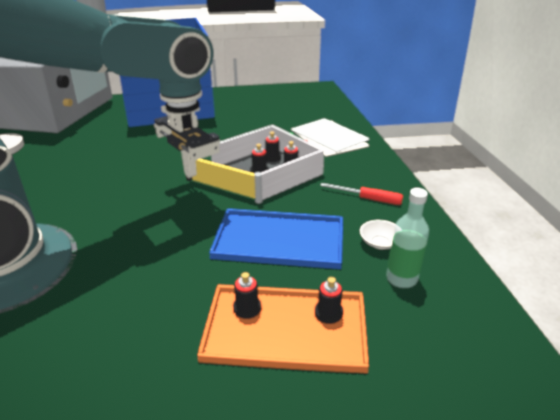

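Emit:
{"api": "servo_tool", "payload": {"rows": [[[0.2,0,0],0],[[0.2,0,0],0],[[0.2,0,0],0],[[0.15,0,0],0],[[0.15,0,0],0]]}}

```text
t: 37.92
eef_pos: [434.6, 251.5, 42.1]
eef_rot: [0.0, 0.968, 0.252, -0.0]
ft_force: [-0.6, -0.3, -0.7]
finger_gap: 0.4
grasp_force: 0.3
```

Emit:
{"api": "servo_tool", "payload": {"rows": [[[0.1,0,0],0],[[0.1,0,0],0],[[0.1,0,0],0],[[0.06,0,0],0],[[0.06,0,0],0]]}}

```text
t: 38.55
eef_pos: [454.7, 263.1, 42.2]
eef_rot: [0.0, 0.968, 0.252, -0.002]
ft_force: [-15.9, -4.2, 9.6]
finger_gap: 0.5
grasp_force: 8.0
```

Emit:
{"api": "servo_tool", "payload": {"rows": [[[0.06,0,0],0],[[0.05,0,0],0],[[0.05,0,0],0],[[0.05,0,0],0],[[0,0,0],0]]}}

```text
t: 39.17
eef_pos: [461.3, 266.7, 41.9]
eef_rot: [0.002, 0.968, 0.252, -0.008]
ft_force: [-66.5, -35.6, 45.7]
finger_gap: 0.4
grasp_force: 37.8
```

Emit:
{"api": "servo_tool", "payload": {"rows": [[[-0.3,0,0],0],[[-0.5,0,0],0],[[-0.5,0,0],0],[[0,0,-0.6],0],[[0,0,-0.9],0]]}}

```text
t: 39.8
eef_pos: [398.3, 231.2, 132.4]
eef_rot: [0.0, 0.968, 0.252, -0.001]
ft_force: [0.4, 1.1, -0.1]
finger_gap: 0.4
grasp_force: 0.0
```

Emit:
{"api": "servo_tool", "payload": {"rows": [[[-0.3,0.8,-0.5],0],[[-0.2,0.9,0],0],[[0,0.9,0],0],[[0,0.9,0],0],[[0,0,0],0]]}}

```text
t: 40.42
eef_pos: [476.4, 31.0, 162.1]
eef_rot: [0.0, 0.968, 0.25, -0.0]
ft_force: [0.4, 0.7, 1.1]
finger_gap: 0.4
grasp_force: 0.0
```

```bash
python3 - <<'E'
from h import *
for p in pods(): print(p)
for c in("scene","side"):
    im,d=ctrl.camera(c)
    cv2.imwrite(f"pics/end_{c}.png",cv2.resize(im[60:220,150:470,::-1],None,fx=2.5,fy=2.5,interpolation=cv2.INTER_CUBIC))
    for r in ctrl.mark_of("bay_door_push",c): print(r["confidence"],w(r["at"],c))
    for m in ctrl.masks_of("bay_door_push",c)[:1]:
        X=cloud(c,m["mask"],d); T=X[(X[:,2]>64)&(X[:,2]<76)]
        v=cv2.fitLine(T[:,:2].astype(np.float32),cv2.DIST_HUBER,0,.01,.01).ravel(); print(len(T),v,np.arctan2(v[1],v[0])%np.pi-2.08)
E
```

```text
('side', 0.66, array([ 616., -236.,    2.]))
('scene', 0.66, array([ 611., -233.,    4.]))
('side', 0.75, array([ 477., -199.,   -1.]))
('scene', 0.84, array([ 479., -197.,    6.]))
('side', 0.5, array([648., 283.,   4.]))
('scene', 0.8, array([645., 287.,  12.]))
('side', 0.68, array([561., 287.,   5.]))
('scene', 0.69, array([603., 356.,   9.]))
0.64 [462.28847771 279.07727537  46.67743819]
251 [  0.51580924  -0.85670346 489.75046    243.0283    ] 0.032748222
0.58 [465.51749241 275.35107727  47.69047088]
0.27 [770.68078097 -53.49947862  -1.77354845]
136 [  0.50905246  -0.86073554 493.71545    230.39864   ] 0.024879932
```

View pics/end_scene.png

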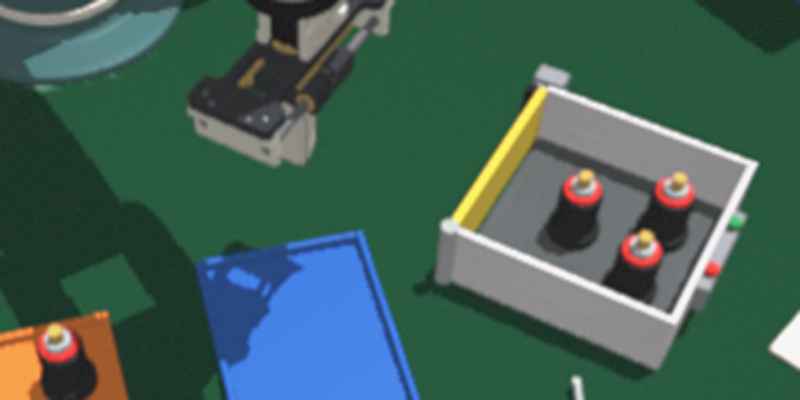

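View pics/end_side.png

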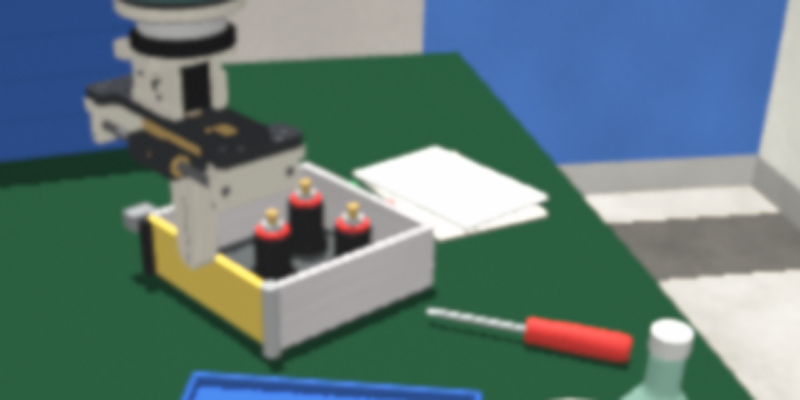

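```bash
python3 - <<'E'
from h import *
acc=[]
for i in range(4):
    im,d=ctrl.camera("scene"); acc.append(d)
X=cloud("scene",np.ones(d.shape,bool),np.median(acc,0))
for BYy in (0.51,):
    c,s=np.cos(BYy),np.sin(BYy); q=X[:,:2]-BAY; b=np.c_[q@[c,s],q@[-s,c]]
    top=(X[:,2]>63)&(X[:,2]<76)
    for n,sel,ax in (("+x",(abs(b[:,0]-103)<9)&(abs(b[:,1])<90),1),("door",(abs(b[:,0]+106)<12)&(b[:,1]>-85)&(b[:,1]<75),1),("+y",(abs(b[:,1]-103)<9)&(abs(b[:,0])<90),0),("-y",(abs(b[:,1]+103)<9)&(abs(b[:,0])<90),0)):
        P=b[sel&top]; v=cv2.fitLine(P.astype(np.float32),cv2.DIST_HUBER,0,.01,.01).ravel()
        a=np.arctan(v[1-ax]/v[ax]); print(n,len(P),"slope",a*(-1 if ax else 1),"at",v[2:])
E
```

```text
+x 225 slope 0.0050516883 at [103.292305  -3.085881]
door 215 slope 0.016381577 at [-105.51292    -8.215682]
+y 301 slope 0.021963926 at [  0.74541163 100.95561   ]
-y 346 slope 0.012786374 at [   1.6696241 -104.795975 ]
```

The door's slope (0.016 rad) matches the walls' mean (0.013 rad), so it is home, and the pods are all standing where they belong.

```bash
python3 -c "
from h import *
print(ctrl.job_done())"
```

```text
the job is handed in; nothing more can be done
None
```

Job handed in (no verdict returned): five pods were present, the three heavy ones stand in the test bay, the two light ones are in the rework tray, and the bay door measures shut and home.

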